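# Ready to lift the check weight: set the forceps to their marked gap

## Robot

A 6-joint arm with a two-finger parallel gripper is mounted at the origin on a cart in front of the work surface, level with it; the furniture and walls round the work are solid. World frame = base frame: x ahead of the robot, y to its left, z up, the work surface at z = 0. Lengths are in m, angles in rad, forces in N, time in s.
With the tool pointing down it reaches from about 0.25 to 0.8 m from the base axis. Payload 3.9 kg.
Tool frame: the origin (TCP) lies midway between the tips of the shut fingers; the grasp point (between the pads) lies 19 mm behind it; z points along the fingers, y is the line along which they close (so a half turn about z gives the same grasp; the last joint's range is limited). The gripper opens to 85 mm and grips with 20 to 120 N. Pads are 22 mm wide; open, the fingers measure 114 mm over their backs; the gripper's body (76 mm by 85 mm) begins 54 mm behind the grasp point. The pads swing forward as they close: fully open they stand 13 mm farther back than shut.
Start: joints at [-1.254, 0.26, -0.138, 1.173, 0, 1.571], TCP at [0.164, -0.499, 0.231] pointing down, gripper open.
Joint ranges: [-2.78, 2.78], [-0.83, 1.72], [-1.28, 1.37], [-1.9, 2.12], [-1.57, 1.48], [-3.14, 3.14]. Speed limits (rad/s): [2.57, 2.57, 3.14, 3.14, 3.14, 3.14].

## Interface

Orientations are given as a 3x3 rotation matrix whose columns are the frame's x, y, z axes.
In Python, from cell import r gives the robot as it stands.
- The arm moves only by the tool servo_tool, never from a script. Its arguments are lists of equal length, an entry for each row: "linear": the shift along the tool's x, y, z in cm, a list of three; "roll": the turn about the tool's z in degrees; "gripper": the opening in per cent of the stroke, from 0 (shut) to 100 (fully open). In form: {"linear": [[x, y, z], ...], "roll": [roll, ...], "gripper": [gripper, ...]}. A call has 1 to 20 rows; each row shifts and turns the commanded pose from where the row before left it, along the tool's axes as they then stand; what a row does not reach is not made up. A row lasts 1/8 s, in which the tool goes at most 62.5 mm and 10.7 degrees, less where a joint would pass 70% of its speed; a pose out of reach is approached as far as the arm can. A call is refused whole if a number of a shift passes 6.25 or a number of a turn 10.7, either way. A call with a gripper value outside its range is refused whole. The fingers move at their own pace and stop on an object; "squeeze" is the grip in N (left out, the last holds). Time passes only in rows, so rows that do not move let the fingers close. It gives the time, the measured TCP pose, the force, the opening and the grip force at its end, in the units of the state.
- r.get_state(): the state, without advancing time (a new reading comes with each control period).
- r.grab_frame(name): name is "scene" or "side" or "wrist"; returns the picture (420x560x3 uint8, red, green, blue); there is no depth.
- r.get_calibration(name): a dict with "fx", "fy", "cx", "cy" (pixels), "T" (4x4, takes a point from camera to world coordinates). Camera axes: x right, y down, z forward; pixel columns grow to the right and rows downward; lengths in m; the calibration is good to about 2 mm. A picture is of the moment at which its call begins: read the wrist's pose just before it. get_calibration takes no time and is no camera call; for the wrist camera it gives the pose at the moment of the call.
- r.close_job(): hands the job in; it is judged then, once.
The state is a dict: "t": time; "joints": joint angles; "joint_vel": joint speeds; "joint_efforts": joint torques, N m; "tool_pos": TCP position; "ee_rot": TCP orientation; "wrist_force": force on the tool from outside, world axes, zero at the start; "wrist_torque": the same for the moment, N m; "gripper_width": opening from 0.0 (shut) to 1.0 (fully open); "grip_force": force on a finger pad.
Only numpy, scipy, OpenCV 4.12 (cv2) and the standard library are available. Lean on these libraries where they do the work, as an engineer would, in place of code of your own. Each camera call takes 0.05 s, during which the arm holds its last target. There are 200 camera calls.

## Task

We are about to check the scale. Carry the cup that holds the small check weight level, without tipping it, and stand it in the middle of the round pad with the weight still inside; then let go of it. Then pick the sprung forceps up off their rest, bring them level so that both tips are a few centimetres above the mouth of that cup, squeeze them until the needle stands between the two lines on their scale (a 24 mm gap between the tips), and finish while holding them there, steady and clear of the cup. Leave the low cup of beans, the tin and the big weight where they are.

Things in the scene. Friction and masses are not known exactly. Their poses are not given: they have to be found in the camera images.
- cup: plain grey metal cup, a little taller and narrower than the other cup: 65 mm across the rim, about 46 mm across the foot, 48 mm high, open, 60 g; the check weight stands in it. Origin: centre of its underside, z up. Can be held across the outside just under the rim.
- weight: small brass check weight, 20 mm across, 21 mm high, 50 g, loose on the floor of the cup (inner floor 3 mm above the cup's underside). Origin: centre of its underside.
- pad: round pad, fixed to the desk: metal disc 100 mm across with a dark rubber top, 8 mm high. Origin: centre of its underside (on the desk).
- rest: forceps rest, fixed to the desk: a 160 x 66 mm plate, 5 mm thick, with two cross bars 8 mm thick and 70 mm wide, tops 30 mm above the desk, at x = -70 mm and x = +60 mm of its frame. Origin: centre of its underside; x points along the forceps, from hinge to tips. Between the bars the fingers have room beside the arms.
- forceps: sprung steel forceps, 90 g, lying on the rest: two arms 185 mm long in a V, each 0.15 rad from the middle line when open. Origin: hinge axis, underside; z up; x = middle line of the open forceps towards the tips. The +y arm is fixed to this body. Grip from above across the ribbed finger plates (centre of mass): 83 to 127 mm from the hinge, z -4 to 16 mm, 36 mm wide over both open, 21 mm and parallel at the mark.
- forceps_arm (a joint): angle (rad) by which the swinging -y arm is squeezed in: 0 open (51 mm tip gap), 0.148 at the marked gap (24 mm), 0.27 shut. Its needle is between the scale's two lines from 0.127 (28 mm) to 0.170 (20 mm). The spring pushes the fingers apart with 4 N at first, 9.5 N at the mark, and so holds the forceps in the fingers.
- tip_fixed (a point): inner face of the tip of the fixed arm, 185 mm from the hinge, 4.5 mm above the forceps' underside. This arm carries the white scale plate across the top of both arms, 137 to 149 mm from the hinge
- tip_moving (a point): inner face of the tip of the swinging arm, 185 mm from the hinge, 4.5 mm above the forceps' underside; its distance from tip_fixed is the tip gap
- low_cup: bystander: low white cup with dark beans in its bottom, 67 mm across, 36 mm high. Origin: centre of its underside. It and the cup with the weight may stand in either of two areas.
- tin: bystander: round closed sample tin, 70 mm across, 48 mm high. Origin: centre of its underside.
- big_weight: bystander: big brass weight, 32 mm across, 34 mm high. Origin: centre of its underside.
Mind the look-alikes: they are no part of the job. Of the things shaped like the forceps, the steel one is meant. Of the things that look like the pad, take the one that is farthest to the robot's right at the start.

How it is judged:
On the way, in this order (a step that is already met when the one before it is completed fails the run):
1. the cup stands upright in the middle of the pad, weight inside, let go (horizontal distance between cup and pad below 0.025 m and z of cup in the frame of pad below 0.012 m and angle between cup's own z axis and vertical below 0.1 rad and distance between weight and cup below 0.03 m and contact force between cup and the fingers below 0.05 N and linear speed of cup below 0.02 m/s), for 0.2 s.
2. the forceps are lifted off their rest in the fingers (height (world z) of forceps above 0.045 m and contact force between forceps and rest below 0.05 N and contact force between forceps and the fingers above 1 N), for 0.1 s.
At the end, for the whole second after the job is handed in: Cup upright on the pad, within 25 mm of its middle, untouched, weight inside. Forceps held in the fingers, still, level within 0.3 rad, clear of rest and cup; both tips within 32 mm of the cup's axis and 5 to 100 mm above its rim; tip gap steady between 20 and 28 mm (horizontal distance between cup and pad below 0.025 m and z of cup in the frame of pad below 0.012 m and angle between cup's own z axis and vertical below 0.1 rad and distance between weight and cup below 0.03 m and distance between tip_fixed and tip_moving between 0.02 and 0.028 m and velocity of joint forceps_arm between -0.05 and 0.05 rad/s and horizontal distance between each of tip_fixed, tip_moving and cup below 0.032 m and z of tip_fixed in the frame of cup between 0.053 and 0.15 m and z of tip_moving in the frame of cup between 0.053 and 0.15 m and angle between forceps's own z axis and vertical below 0.3 rad and linear speed of forceps below 0.02 m/s and contact force between forceps and the fingers above 1 N and contact force between forceps and rest below 0.05 N and contact force between each of forceps, the arm, the fingers and cup below 0.05 N); the arm keeps its last pose, push and grip.
It fails at once if the cup is tipped by more than about 20 degrees (angle between cup's own z axis and vertical above 0.35 rad).
It fails at once if the weight leaves the cup (distance between weight and cup above 0.05 m).
It fails at once if the low cup is moved (distance of low_cup from where it was at the start of the episode above 0.02 m).
It fails at once if the tin is moved (distance of tin from where it was at the start of the episode above 0.02 m).
It fails at once if the big weight is moved (distance of big_weight from where it was at the start of the episode above 0.02 m).
It also fails if it takes over 54 s, if anything falls off the work surface, if the arm or the gripper's body presses on something with over 40 N, if the wrist force passes 120 N, or if a joint passes its speed limit or range.

## Working session

There is one attempt and no reset: what is moved stays moved. The work goes in short steps, Python scripts to look and compute and a tool call to move; the robot and the scene stay as the last step left them, time stands still between calls to the robot, and variables do not carry over. Pictures are saved under pics/ and viewed, at most 10 in all, crops included, and the job is handed in when it is done.

Besides the shell and the picture viewer there is one more tool, called in YAML: its name, and indented under it one key for each argument. servo_tool: Moves the arm, as the interface text tells. Its arguments: {"type":"object","properties":{"linear":{"type":"array"},"roll":{"type":"array"},"gripper":{"type":"array"},"squeeze":{"type":"number"}},"required":["linear","roll","gripper"]}

```bash
mkdir -p pics; ls; python3 - <<'E'
from cell import r
import cv2,numpy as np
s=r.get_state();print(s['t'],s['tool_pos'],np.round(s['ee_rot'],3),s['gripper_width'])
for n in('scene','side','wrist'):
    cv2.imwrite(f'pics/{n}0.png',r.grab_frame(n)[:,:,::-1]);c=r.get_calibration(n);print(n,c['fx'],c['cx'],c['cy'],np.round(c['T'],3).tolist())
a=[cv2.imread(f'pics/{n}0.png') for n in('scene','side')]
E
```

```text
pics
0.0 [ 0.16333928 -0.49821134  0.23046559] [[ 0.95   0.312 -0.001]
 [ 0.312 -0.95   0.002]
 [-0.    -0.002 -1.   ]] 0.9994641461265096
scene 406.03969885334703 276.0160365039717 207.16936126233128 [[0.891, -0.23, 0.392, 0.113], [-0.455, -0.471, 0.756, -0.944], [0.011, -0.852, -0.524, 0.682], [0.0, 0.0, 0.0, 1.0]]
side 379.5583965607375 281.98560383545725 209.53193365818973 [[-0.786, -0.537, 0.306, 0.261], [-0.618, 0.675, -0.403, 0.355], [0.01, -0.506, -0.862, 0.911], [0.0, 0.0, 0.0, 1.0]]
wrist 293.23323532033737 280.3034964759133 206.92664724685795 [[0.312, -0.899, -0.307, 0.242], [-0.95, -0.295, -0.1, -0.473], [-0.001, 0.323, -0.946, 0.373], [0.0, 0.0, 0.0, 1.0]]
```

View pics/scene0.png

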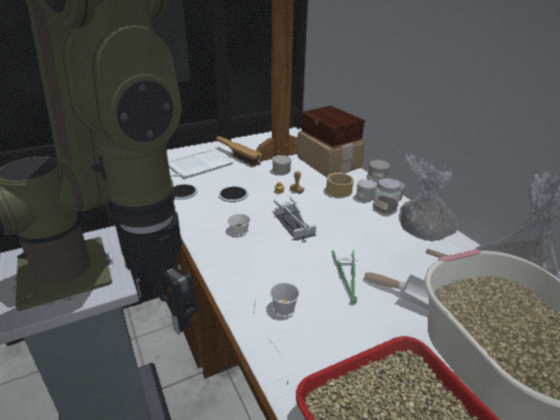

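View pics/side0.png

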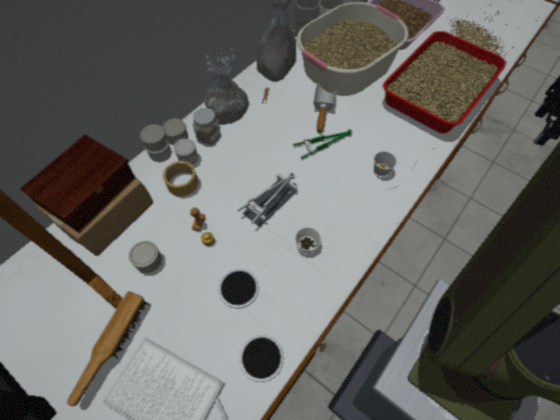

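Scene view: candidate cups are at (285,299) and (238,224), and candidate pads at (233,194) and (184,191). The steel forceps are on the rest at (293,217), with green look-alike forceps at (346,275). In the side view the cups are at (385,165) and (308,241), the pads at (239,287) and (262,357), and the steel forceps at (268,200). Next I'll enlarge these to confirm.

```bash
cat > h.py <<'E'
import numpy as np,cv2
from cell import r
def ray(c,p):
    d=c['T'][:3,:3]@[(p[0]-c['cx'])/c['fx'],(p[1]-c['cy'])/c['fy'],1]
    return np.array(c['T'])[:3,3],d/np.linalg.norm(d)
def tri(obs):
    A=np.zeros((3,3));b=np.zeros(3)
    for c,p in obs:
        o,d=ray(c,p);M=np.eye(3)-np.outer(d,d);A+=M;b+=M@o
    x=np.linalg.solve(A,b)
    return x,[np.linalg.norm(np.cross(x-ray(c,p)[0],ray(c,p)[1])) for c,p in obs]
def onz(c,p,z):
    o,d=ray(c,p);return o+d*(z-o[2])/d[2]
def proj(c,X):
    q=np.linalg.inv(c['T'])@np.append(X,1);return np.array([c['cx']+c['fx']*q[0]/q[2],c['cy']+c['fy']*q[1]/q[2]])
E
python3 - <<'E'
from h import *
a=cv2.imread('pics/scene0.png');b=cv2.imread('pics/side0.png')
def cr(i,x,y,w,h,f): return cv2.resize(i[y:y+h,x:x+w],None,fx=f,fy=f,interpolation=2)
# 800x600: TL scene rest(5x 80x60) TR side rest, BL scene cup+ low, BR side cups
f=5
T=np.hstack([cr(a,255,190,80,60,f),cr(b,230,165,80,60,f)])
B=np.hstack([cr(a,265,275,40,60,f),cr(a,218,195,40,60,f),cr(b,365,135,40,60,f),cr(b,288,212,40,60,f)])
cv2.imwrite('pics/m.png',np.vstack([T,B]))
S,D=r.get_calibration('scene'),r.get_calibration('side')
for n,p,q in [('cupA',(285,299),(385,165)),('cupB',(238,224),(308,241)),('pad1',(233,194),(239,287)),('pad2',(184,191),(262,357)),('fc',(293,217),(268,200)),('tin',(282,165),(145,256))]:
    x,e=tri([(S,p),(D,q)]);print(n,x.round(3),np.round(e,4))
E
```

```text
cupA [ 0.436 -0.363  0.03 ] [0.0041 0.0041]
cupB [ 0.465 -0.028  0.023] [0.0001 0.0001]
pad1 [0.529 0.171 0.005] [0.0002 0.0002]
pad2 [0.383 0.261 0.005] [0.0039 0.0039]
fc [ 0.627 -0.062  0.02 ] [0.0011 0.0011]
tin [0.762 0.261 0.024] [0.0001 0.0001]
```

View pics/m.png

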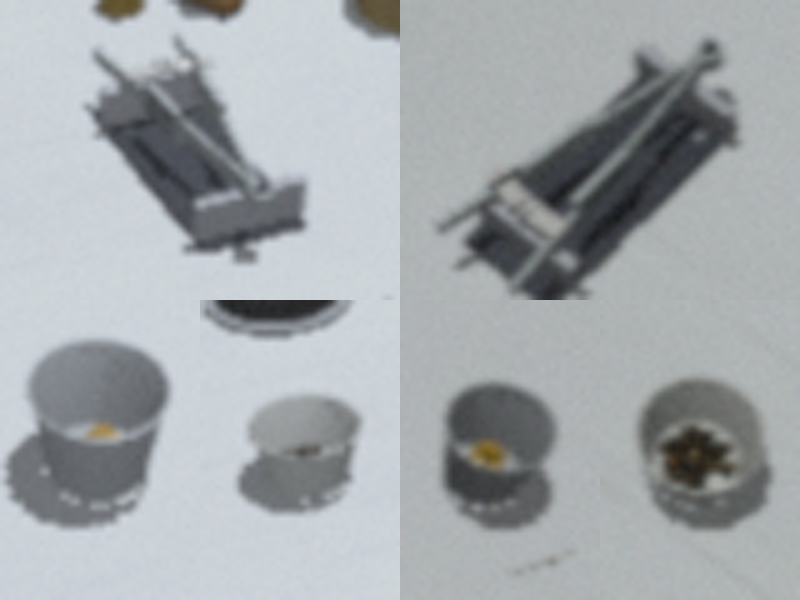

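The crop shows that the cup with the brass weight is the taller grey one, at scene (285,293) and side (385,161). The white cup with dark beans is the bystander at scene (238,224). The forceps' hinge is at scene (306,226) and side (292,174), and their tips are at scene (275,201) and (291,198), side (238,211) and (253,223). Pad1 has the smaller y (0.171 against 0.261), so it is the farthest right and is the one meant.

```bash
python3 - <<'E'
from h import *
S,D=r.get_calibration('scene'),r.get_calibration('side')
for n,p,q in [('cuprim',(284.4,292.8),(384.7,160.4)),('hinge',(306.2,226),(291.8,174.2)),('tipA',(274.5,201),(238,210.5)),('tipB',(291,198.4),(253,223)),('tipA2',(274.5,201),(253,223)),('tipB2',(291,198.4),(238,210.5))]:
    x,e=tri([(S,p),(D,q)]);print(n,x.round(4),np.round(e,4))
def nb(x,n):print(n,np.round(proj(S,x)),np.round(proj(D,x)))
# refine pads by segmentation of dark tops
for nm,c,p,rr in [('scene',S,(233,194),18),('side',D,(239,287),22)]:
    g=cv2.imread(f'pics/{nm}0.png',0);m=np.zeros_like(g);cv2.circle(m,p,rr,255,-1)
    k=((g<70)&(m>0)).astype(np.uint8);n,l,st,ce=cv2.connectedComponentsWithStats(k);i=1+st[1:,4].argmax()
    print(nm,ce[i],st[i],onz(c,ce[i],.008).round(4))
E
```

```text
cuprim [ 0.4386 -0.3607  0.048 ] [0.0009 0.0009]
hinge [ 0.6167 -0.1558  0.0485] [0.0005 0.0005]
tipA [0.6347 0.0295 0.0397] [0.0231 0.0231]
tipB [0.6357 0.0124 0.0297] [0.0264 0.0264]
tipA2 [0.608  0.0237 0.0347] [0.0018 0.0018]
tipB2 [0.6646 0.0189 0.0323] [0.0013 0.0013]
scene [232.77333333 192.68888889] [221 187  25  12 225] [0.5295 0.1745 0.008 ]
side [238.04318182 287.59431818] [221 272  35  33 880] [0.5285 0.1747 0.008 ]
```

servo_tool:
  linear:
    - [0,0,0]
    - [0,0,0]
    - [0,0,0]
    - [0,0,0]
    - [0,0,0]
    - [0,0,0]
    - [0,0,0]
    - [1.5,3,0]
    - [2.2,4.5,0]
    - [2.2,4.5,0]
    - [2.2,4.5,0]
    - [2.2,4.5,0]
    - [2.2,4.5,1]
    - [1.2,2,2]
    - [0,0,2]
    - [0,0,2]
    - [0,0,0]
    - [0,0,0]
  roll: [-10.26,-10.26,-10.26,-10.26,-10.26,-10.26,-10.26,0,0,0,0,0,0,0,0,0,0,0]
  gripper: [100,100,100,100,100,100,100,100,100,100,100,100,100,100,100,100,100,100]
  squeeze: 25

```text
t: 2.4
tool_pos: [0.4388, -0.3622, 0.1618]
ee_rot: [[0.001, 1.0, 0.0], [1.0, -0.001, -0.0], [-0.0, 0.0, -1.0]]
wrist_force: [0.1, -0.0, -0.1]
gripper_width: 1.002
grip_force: 0.0
```

```bash
python3 - <<'E'
from h import *
s=r.get_state();print(s['t'],s['tool_pos'],np.round(s['ee_rot'],4),s['joints'])
C=r.get_calibration('wrist');im=r.grab_frame('wrist')[:,:,::-1];cv2.imwrite('pics/w1.png',im)
p=proj(C,[.4386,-.3607,.048]);print(p, proj(C,np.array([.4386,-.3607,.048])+[.0325,0,0]))
E
```

```text
2.4 [ 0.43875994 -0.36222368  0.16182185] [[ 7.e-04  1.e+00  4.e-04]
 [ 1.e+00 -7.e-04 -2.e-04]
 [-2.e-04  4.e-04 -1.e+00]] [-6.90161419e-01  3.70909675e-01 -1.61627670e-01  1.03782126e+00
  4.77261684e-05  8.81313819e-01]
[281.1915358 200.4019365] [316.63211729 200.37433159]
```

View pics/w1.png

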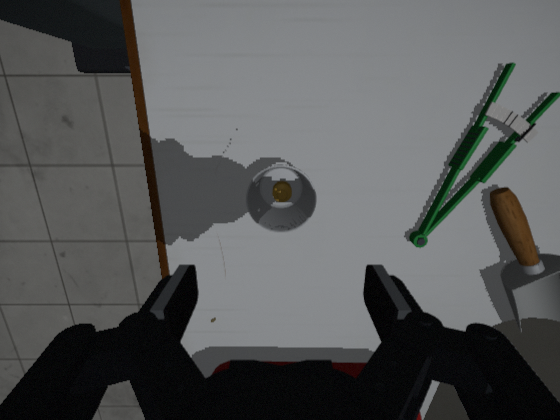

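The wrist view shows the cup's rim centred at (281,197) with the brass weight at (283,190). That is within 3 mm of the triangulated place, so I'll descend and grip.

servo_tool:
  linear:
    - [0.2,0,1.5]
    - [0.1,0,2.5]
    - [0,0,2.5]
    - [0,0,2.5]
    - [0,0,2.5]
    - [0,0,2]
    - [0,0,1.5]
    - [0,0,0]
    - [0,0,0]
    - [0,0,0]
    - [0,0,0]
    - [0,0,0]
    - [0,0,0]
    - [0,0,0]
    - [0,0,0]
  roll: [0,0,0,0,0,0,0,0,0,0,0,0,0,0,0]
  gripper: [100,100,100,100,100,100,100,100,85,75,65,55,55,55,55]
  squeeze: 25

```text
t: 4.32
tool_pos: [0.4392, -0.3596, 0.0126]
ee_rot: [[0.001, 1.0, 0.001], [1.0, -0.001, -0.002], [-0.002, 0.001, -1.0]]
wrist_force: [-1.1, 0.2, 5.9]
gripper_width: 0.732
grip_force: 26.6
```

servo_tool:
  linear:
    - [0,0,-0.3]
    - [0,0,-0.7]
    - [0,0,-1.2]
    - [0,0,-1.8]
    - [0,0,-2]
    - [0,0,-2]
    - [0,0,-1.3]
    - [0,0,-0.7]
    - [0,0,0]
  roll: [0,0,0,0,0,0,0,0,0]
  gripper: [55,55,55,55,55,55,55,55,55]

```text
t: 5.45
tool_pos: [0.4388, -0.3591, 0.1116]
ee_rot: [[0.001, 1.0, 0.001], [1.0, -0.001, -0.0], [-0.0, 0.001, -1.0]]
wrist_force: [0.2, 0.5, -1.8]
gripper_width: 0.73
grip_force: 27.6
```

```bash
python3 - <<'E'
from h import *
a=r.grab_frame('scene')[:,:,::-1];b=r.grab_frame('side')[:,:,::-1];w=r.grab_frame('wrist')[:,:,::-1]
S,D=r.get_calibration('scene'),r.get_calibration('side');X=[.439,-.36,.14]
o=[]
for i,c in((a,S),(b,D)):
    x,y=proj(c,X).astype(int);x=min(max(x-50,0),460);y=min(max(y-50,0),320);o.append(cv2.resize(i[y:y+100,x:x+100],(400,400)))
cv2.imwrite('pics/m2.png',np.hstack(o))
E
```

```text
(no output)
```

View pics/m2.png

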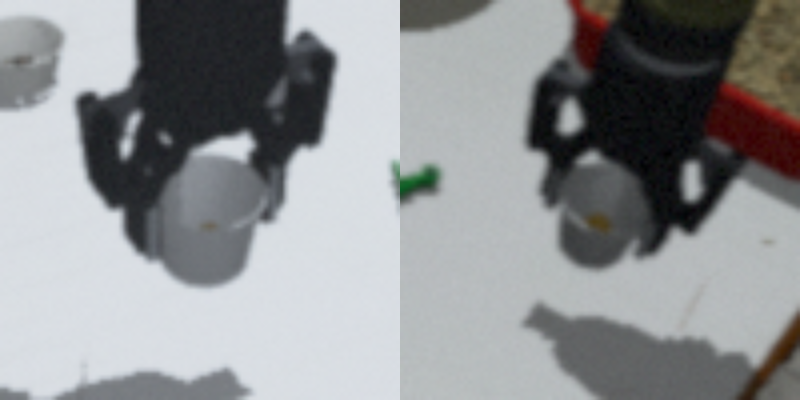

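Both views show the cup level in the fingers with the weight inside (crop (210,225) and (598,222)). Now I'll carry it.

servo_tool:
  linear:
    - [0.7,0.1,0]
    - [1.5,0.25,0]
    - [2.3,0.4,0]
    - [3,0.5,0]
    - [3.3,0.56,0]
    - [3.3,0.56,0]
    - [3.3,0.56,0]
    - [3.3,0.56,0]
    - [3.3,0.56,0]
    - [3.3,0.56,0]
    - [3.3,0.56,0]
    - [3.3,0.56,0]
    - [3.3,0.56,0]
    - [3.3,0.56,0]
    - [3.3,0.56,0]
    - [3.3,0.56,0]
    - [2.6,0.43,0]
    - [1.9,0.3,0]
    - [1.2,0.2,0]
    - [0.6,0.1,0]
  roll: [0,0,0,0,0,0,0,0,0,0,0,0,0,0,0,0,0,0,0,0]
  gripper: [55,55,55,55,55,55,55,55,55,55,55,55,55,55,55,55,55,55,55,55]

```text
t: 8.1
tool_pos: [0.5287, 0.1754, 0.1112]
ee_rot: [[0.0, 1.0, -0.0], [1.0, -0.0, -0.0], [-0.0, -0.0, -1.0]]
wrist_force: [0.6, -1.0, -0.9]
gripper_width: 0.733
grip_force: 27.6
```

servo_tool:
  linear:
    - [0,0,0.6]
    - [0,0,1.3]
    - [0,0,1.8]
    - [0,0,1.8]
    - [0,0,1.4]
    - [0,0,0.8]
    - [0,0,0.5]
    - [0,0,0.3]
    - [0,0,0.2]
    - [0,0,0.1]
    - [0,0,0]
  roll: [0,0,0,0,0,0,0,0,0,0,0]
  gripper: [55,55,55,55,55,55,55,55,55,55,55]

```text
t: 9.48
tool_pos: [0.529, 0.175, 0.0235]
ee_rot: [[0.0, 1.0, 0.0], [1.0, -0.0, 0.0], [0.0, 0.0, -1.0]]
wrist_force: [0.5, -0.6, -1.3]
gripper_width: 0.736
grip_force: 27.7
```

servo_tool:
  linear:
    - [0,0,0.1]
    - [0,0,0.1]
    - [0,0,0.05]
    - [0,0,0]
  roll: [0,0,0,0]
  gripper: [55,55,55,55]

```text
t: 9.98
tool_pos: [0.5289, 0.175, 0.0208]
ee_rot: [[0.0, 1.0, -0.0], [1.0, -0.0, 0.0], [0.0, -0.0, -1.0]]
wrist_force: [-0.1, -0.3, -0.0]
gripper_width: 0.732
grip_force: 27.7
```

servo_tool:
  linear:
    - [0,0,0.05]
    - [0,0,0]
    - [0,0,0]
    - [0,0,0]
    - [0,0,0]
    - [0,0,0]
    - [0,0,-0.5]
    - [0,0,-1.5]
    - [0,0,-2.5]
    - [0,0,-3]
    - [0,0,-3]
    - [0,0,-3]
    - [0,0,-2]
    - [0,0,0]
  roll: [0,0,0,0,0,0,0,0,0,0,0,0,0,0]
  gripper: [55,80,100,100,100,100,100,100,100,100,100,100,100,100]

```text
t: 11.72
tool_pos: [0.5305, 0.1755, 0.1781]
ee_rot: [[0.0, 1.0, 0.005], [1.0, -0.001, 0.002], [0.002, 0.005, -1.0]]
wrist_force: [0.6, -0.1, -0.3]
gripper_width: 1.002
grip_force: 0.0
```

```bash
python3 - <<'E'
from h import *
s=r.get_state();print(s['t'],s['tool_pos'])
C=r.get_calibration('wrist');w=r.grab_frame('wrist')[:,:,::-1];cv2.imwrite('pics/w3.png',w)
b=r.grab_frame('side')[:,:,::-1];cv2.imwrite('pics/s3.png',b)
print(proj(C,[.529,.1745,.056]),proj(C,[.529,.1745,.008]))
cv2.imwrite('pics/m3.png',np.hstack([cv2.resize(w,(400,300)),cv2.resize(b[230:330,180:314],(400,300))]))
E
```

```text
11.725 [0.53045957 0.17547455 0.17807957]
[279.18677314 200.51681241] [279.09564357 187.38270815]
```

View pics/m3.png

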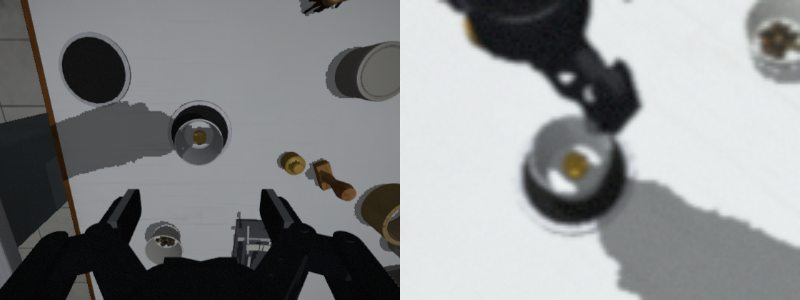

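The cup stands on the pad with the weight inside: rim at wrist (277,197) against 279,200 expected, and the side view shows it centred. Next I'll go over the forceps and measure them with the wrist camera.

servo_tool:
  linear:
    - [-1,0.5,-1]
    - [-2.5,1,-1]
    - [-3,1.2,0]
    - [-3,1.2,0]
    - [-3,1.2,0]
    - [-3,1.3,0]
    - [-3,1.3,0]
    - [-2.5,1.2,0]
    - [-1.5,0.6,0]
    - [0,0,0]
    - [0,0,0]
  roll: [0,0,0,0,0,0,0,0,0,0,0]
  gripper: [100,100,100,100,100,100,100,100,100,100,100]

```text
t: 13.2
tool_pos: [0.6232, -0.0495, 0.1952]
ee_rot: [[0.0, 1.0, -0.001], [1.0, -0.0, 0.001], [0.001, -0.001, -1.0]]
wrist_force: [0.0, 0.4, -0.2]
gripper_width: 1.001
grip_force: 0.0
```

```bash
python3 - <<'E'
from h import *
s=r.get_state();print(s['t'],s['tool_pos'])
C=r.get_calibration('wrist');w=r.grab_frame('wrist')[:,:,::-1];cv2.imwrite('pics/w4.png',w);np.save('c4.npy',C)
for X in([.6167,-.1558,.04],[.608,.0237,.035],[.6646,.0189,.035]):print(proj(C,X))
q=np.array([proj(C,X) for X in([.6167,-.1558,.04],[.608,.0237,.035],[.6646,.0189,.035])])
x0,y0=np.clip((q.min(0)-[60,30]).astype(int),0,None);print(x0,y0)
cv2.imwrite('pics/m4.png',cv2.resize(w[y0:y0+200,x0:x0+266],None,fx=3,fy=3,interpolation=2)[:600,:800])
E
```

```text
13.2 [ 0.62323521 -0.04947867  0.19515191]
[275.65877563 277.75890181]
[266.02686898 117.1543283 ]
[323.10771106 122.21808406]
206 87
```

View pics/m4.png

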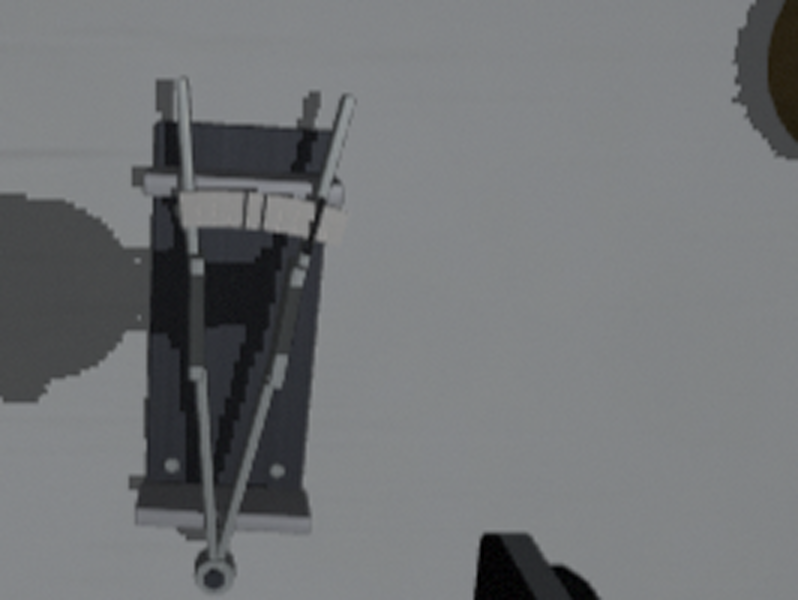

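The wrist crop shows the hinge at full-frame (277,278), the tips at (266.5,113.5) and (322,119.5), and the finger-plate centres at (271,193.5) and (302,197).

```bash
python3 - <<'E'
from h import *
S,D=r.get_calibration('scene'),r.get_calibration('side');C=np.load('c4.npy',allow_pickle=True).item()
P={'hinge':((306.2,226),(291.8,174.2),(277.3,278)),'tipL':((274.5,201),(253,223),(266.5,113.5)),'tipR':((291,198.4),(238,210.5),(321.8,119.5))}
R={}
for n,(a,b,c) in P.items():
    x,e=tri([(S,a),(D,b),(C,c)]);R[n]=x;print(n,x.round(4),np.round(e,4), onz(C,c,.045 if n=='hinge' else .037).round(4))
for nm,p in(('plateL',(271.2,193.5)),('plateR',(302,196.8))): print(nm,onz(C,p,.046).round(4))
h=onz(C,P['hinge'][2],.042);t=(onz(C,P['tipL'][2],.037)+onz(C,P['tipR'][2],.037))/2
d=t-h;print('yaw',np.degrees(np.arctan2(d[1],d[0])),np.hypot(*d[:2]));u=d[:2]/np.hypot(*d[:2])
print('grip',h[:2]+.105*u, t[:2]-.078*u)
E
```

```text
hinge [ 0.6179 -0.1543  0.0468] [0.0007 0.0024 0.0023] [ 0.6187 -0.1529  0.045 ]
tipL [0.6084 0.0252 0.0343] [0.002  0.0023 0.0019] [0.6086 0.0272 0.037 ]
tipR [0.6643 0.0199 0.0322] [0.0019 0.0012 0.0016] [0.6629 0.0216 0.037 ]
plateL [ 0.6127 -0.0515  0.046 ]
plateR [ 0.6447 -0.0551  0.046 ]
yaw 84.54396099833555 0.18004046646583616
grip [ 0.62862556 -0.05032673] [ 0.62834417 -0.05327285]
```

servo_tool:
  linear:
    - [-0.3,0.54,0]
    - [0,0,0]
    - [0,0,2]
    - [0,0,3]
    - [0,0,3]
    - [0,0,3]
    - [0,0,2.5]
    - [0,0,1.5]
    - [0,0,0]
    - [0,0,0]
  roll: [0,5.5,0,0,0,0,0,0,0,0]
  gripper: [100,100,100,100,100,100,100,100,100,100]
  squeeze: 40

```text
t: 14.5
tool_pos: [0.6302, -0.0531, 0.0463]
ee_rot: [[0.096, 0.995, 0.002], [0.995, -0.096, -0.0], [0.0, 0.002, -1.0]]
wrist_force: [0.5, 0.6, 0.3]
gripper_width: 0.998
grip_force: 0.0
```

servo_tool:
  linear:
    - [0,-0.15,1.2]
    - [0,0,1.2]
    - [0,0,0.7]
    - [0,0,0]
    - [0,0,0]
    - [0,0,0]
    - [0,0,0]
    - [0,0,0]
    - [0,0,0]
    - [0,0,0]
  roll: [0,0,0,0,0,0,0,0,0,0]
  gripper: [100,100,100,80,60,50,45,40,38,38]

```text
t: 15.75
tool_pos: [0.6285, -0.053, 0.0152]
ee_rot: [[0.096, 0.995, 0.002], [0.995, -0.096, -0.0], [0.0, 0.002, -1.0]]
wrist_force: [-0.5, -0.1, 5.3]
gripper_width: 0.385
grip_force: 6.4
```

servo_tool:
  linear:
    - [0,0,0]
    - [0,0,0]
    - [0,0,0]
    - [0,0,0]
    - [0,0,0]
    - [0,0,0]
  roll: [0,0,0,0,0,0]
  gripper: [34,30,27,25,25,25]

```text
t: 16.5
tool_pos: [0.6291, -0.0529, 0.016]
ee_rot: [[0.096, 0.995, 0.003], [0.995, -0.096, -0.0], [0.0, 0.003, -1.0]]
wrist_force: [-0.6, 0.6, 8.9]
gripper_width: 0.251
grip_force: 11.6
```

servo_tool:
  linear:
    - [0,0,-0.3]
    - [0,0,-0.6]
    - [0,0,-1]
    - [0,0,-1.5]
    - [0,0,-1.6]
    - [0,0,-1.4]
    - [0,0,-0.8]
    - [0,0,-0.3]
    - [0,0,0]
    - [0,0,0]
  roll: [0,0,0,0,0,0,0,0,0,0]
  gripper: [25,25,25,25,25,25,25,25,25,25]

```text
t: 17.75
tool_pos: [0.6272, -0.0529, 0.0886]
ee_rot: [[0.096, 0.995, -0.001], [0.995, -0.096, 0.0], [-0.0, -0.001, -1.0]]
wrist_force: [-0.9, 0.8, -1.5]
gripper_width: 0.251
grip_force: 8.9
```

```bash
python3 - <<'E'
from h import *
s=r.get_state();print(s['t'],s['tool_pos'])
C=r.get_calibration('wrist');w=r.grab_frame('wrist')[:,:,::-1];np.save('c5.npy',C)
a=r.grab_frame('scene')[:,:,::-1];b=r.grab_frame('side')[:,:,::-1]
cv2.imwrite('pics/w5.png',w);cv2.imwrite('pics/a5.png',a);cv2.imwrite('pics/b5.png',b)
S,D=r.get_calibration('scene'),r.get_calibration('side');g=s['tool_pos']+np.array([.004,.03,.02])
o=[cv2.resize(w[60:360,130:430],(400,400))];xs=[]
for i,c in((a,S),(b,D)):
    x,y=(proj(c,g)-40).astype(int);xs.append((x,y));o.append(cv2.resize(i[y:y+80,x:x+80],(400,400),interpolation=2))
print(xs,[proj(C,g)]);
m=np.zeros((600,800,3),np.uint8);m[:300,:400]=cv2.resize(w,(400,300));m[300:,:300]=cv2.resize(o[1],(300,300));
m[:400,400:]=o[2];cv2.imwrite('pics/m5.png',np.hstack([np.vstack([cv2.resize(w,(400,300)),cv2.resize(o[1],(400,300))]),np.vstack([cv2.resize(o[2],(400,400)),np.zeros((200,400,3),np.uint8)])]))
E
```

```text
17.75 [ 0.62716966 -0.05291245  0.08862999]
[(np.int64(248), np.int64(145)), (np.int64(215), np.int64(150))] [array([284.96598319, 229.18482805])]
```

View pics/m5.png

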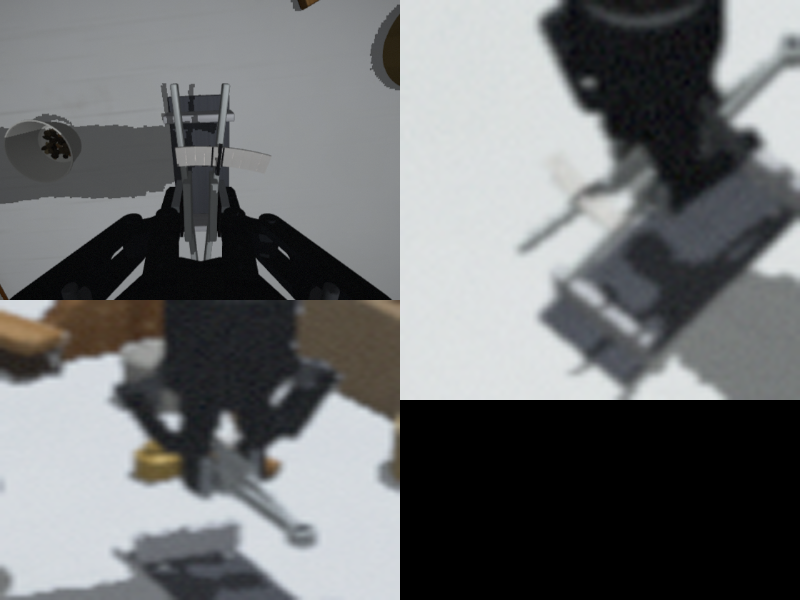

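The forceps are held with the arms symmetric in the wrist view, tips at (243.6,119) and (318,119). The hinge is at scene (308,207.7) and side (293,159.6). I'll check level and gap.

```bash
python3 - <<'E'
from h import *
S,D=r.get_calibration('scene'),r.get_calibration('side');C=np.load('c5.npy',allow_pickle=True).item()
print('hinge',tri([(S,(308,207.7)),(D,(293,159.6))]))
print('tip R',tri([(C,(317.8,119)),(D,(239.4,200))]),'alt',tri([(C,(243.6,119)),(D,(239.4,200))]))
for z in(.095,.105,.115):print(z,onz(C,(243.6,119),z),onz(C,(317.8,119),z))
w=cv2.imread('pics/w5.png');cv2.imwrite('pics/m6.png',cv2.resize(w[100:250,220:400],(720,600),interpolation=2))
E
```

```text
hinge (array([ 0.61729968, -0.15901748,  0.11000887]), [np.float64(5.8988826730390105e-05), np.float64(5.898882673054027e-05)])
tip R (array([0.64839202, 0.02256338, 0.10425279]), [np.float64(0.0010450923433570132), np.float64(0.0010450923433567474)]) alt (array([0.62646304, 0.03228714, 0.14224875]), [np.float64(0.005967507407714545), np.float64(0.005967507407714634)])
0.095 [0.61735009 0.02601329 0.095     ] [0.65022621 0.02283713 0.095     ]
0.105 [0.61858708 0.02627838 0.105     ] [0.64904888 0.02333547 0.105     ]
0.115 [0.61982408 0.02654348 0.115     ] [0.64787156 0.02383381 0.115     ]
```

View pics/m6.png

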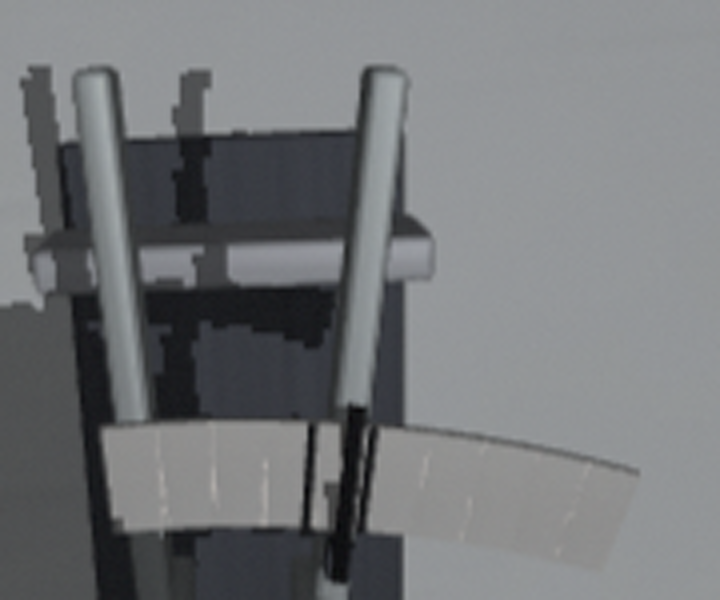

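The needle stands between the two lines: the lines are at crop x≈312 and 370 and the needle at ≈347. The gap is about 25 mm and the forceps are level. Now to the cup.

servo_tool:
  linear:
    - [0.5,-0.4,0]
    - [1,-0.9,0]
    - [1.5,-1.3,0]
    - [1.5,-1.3,0]
    - [1.5,-1.3,0]
    - [1.5,-1.3,0]
    - [1.5,-1.3,0]
    - [1.5,-1.3,0]
    - [1.5,-1.3,0]
    - [1,-0.9,0]
    - [0.6,-0.5,0]
    - [0.4,-0.2,0]
    - [0,0,0]
    - [0,0,0]
    - [0,0,0]
    - [0,0,0]
    - [0,0,0]
  roll: [0,0,0,0,0,0,0,0,0,0,0,0,0,0,0,0,0]
  gripper: [25,25,25,25,25,25,25,25,25,25,25,25,24.6,24.6,24.6,24.6,24.6]

```text
t: 20.02
tool_pos: [0.5218, 0.0978, 0.0893]
ee_rot: [[0.097, 0.995, -0.0], [0.995, -0.097, -0.0], [-0.0, -0.0, -1.0]]
wrist_force: [-0.9, 1.2, -0.7]
gripper_width: 0.248
grip_force: 9.2
```

```bash
python3 - <<'E'
from h import *
s=r.get_state();print(s['t'],s['tool_pos'],s['joint_vel'],s['gripper_width'])
C=r.get_calibration('wrist');w=r.grab_frame('wrist')[:,:,::-1];np.save('c7.npy',C)
b=r.grab_frame('side')[:,:,::-1]
print(proj(C,[.528,.1755,.056]))
A=cv2.resize(w[80:280,200:340],(420,600),interpolation=2);B=cv2.resize(b[230:330,180:300],(380,317),interpolation=2)
m=np.zeros((600,800,3),np.uint8);m[:,:420]=A;m[:317,420:]=B;cv2.imwrite('pics/m7.png',m)
E
```

```text
20.025 [0.52176114 0.09781888 0.08929563] [ 0.00331633 -0.00218653 -0.00168634  0.00112711  0.00109579 -0.00088779] 0.24753731366645346
[279.80608195 115.69074821]
```

View pics/m7.png

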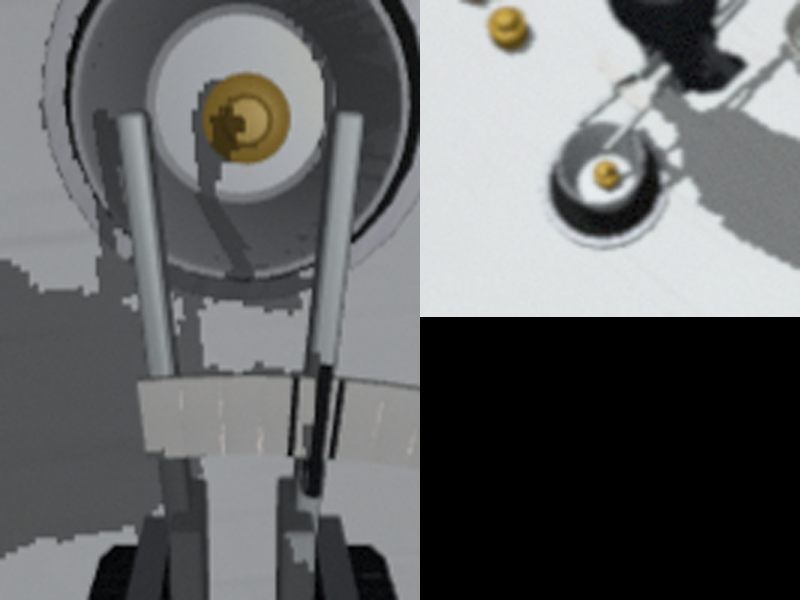

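The needle is between the lines (crop x 293 and 340, needle ≈320). The tips, at crop (133,118) and (347,118), straddle the centre of the rim and sit well above it. The weight is in the cup and everything is still, so I'm handing in.

```bash
python3 -c "
from cell import r
print(r.close_job())"
```

```text
the job is handed in; nothing more can be done
None
```

The job is handed in, with no verdict returned: the cup stands centred on the pad with the weight inside, and the forceps are held level and still about 4 cm above its mouth with the needle between the two lines.

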